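# Clear the catch tray and hold the next angle for the saw

### The arm

A 6-joint arm with a two-finger parallel gripper is mounted at the origin on the work surface. World frame = base frame: x ahead of the robot, y to its left, z up, the work surface at z = 0. Lengths are in mm, angles in rad, forces in N, time in s.
With the tool pointing down it reaches from about 275 to 750 mm from the base axis. Payload 10.2 kg.
Tool frame: the origin (TCP) lies midway between the tips of the shut fingers; the grasp point (between the pads) lies grasp_offset behind it (grasp_offset is the distance from the TCP to the grasp point, in mm); x points along the fingers, z is the direction in which the jaws open and shut, and the axes are right-handed (so a half turn about x gives the same grasp; the last joint's range is limited). The gripper opens to 85 mm and grips with 20 to 120 N. Pads are 22 mm wide; open, the fingers measure 114 mm over their backs; the gripper's body (76 mm by 85 mm) begins 54 mm behind the grasp point. The pads swing forward as they close: fully open they stand 13 mm farther back than shut.
Start: joints at [0.995, 0.313, 1.498, -0, 1.331, -0.223], TCP at [181.414, 492.666, 231.294] pointing down, gripper open.
Joint ranges: [-2.94, 2.94], [-0.97, 2.17], [0.19, 2.56], [-1.23, 4.37], [0.02, 3.11], [-2.88, 2.88]. Speed limits (rad/s): [2.39, 2.39, 3.01, 3.14, 3.14, 3.14].

### API

Orientations are given as a unit quaternion [w, x, y, z].
In Python, from rig import sense, capture, calibration, finish_job, grasp_offset gives the robot as it stands.
- The arm moves only by the shell command python3 -m jog 'ROWS' [FORCE]. ROWS is JSON, a list of rows, each an object with "linear": the shift along the tool's x, y, z scaled (see below), a list of three; "rotation": the turn, a rotation vector about the tool's x, y, z scaled (see below), a list of three; "grip": the finger opening in mm, from 0 to 85.4. A call has 1 to 20 rows; each row is the pose to reach, as a shift and turn from the pose measured when the call began, along the tool's axes at that moment; what a row does not reach only later rows make up. The controller multiplies each number of a shift by 0.3 m and each number of a turn by 0.5 rad. A row lasts 1/12 s, in which the tool goes at most 41.7 mm and 7.16 degrees, less where a joint would pass 70% of its speed; a pose out of reach is approached as far as the arm can. A call with a number of a shift or a turn outside -1 to 1 is refused whole. A call with a gripper value outside its range is refused whole. The fingers move at their own pace and stop on an object; FORCE is the grip in N (left out, the last holds). Time passes only in rows, so rows that repeat a pose let the fingers close. It gives the time, the measured TCP pose, the force and the opening at its end, in the units of the state.
- sense(): the state, without advancing time (a new reading comes with each control period).
- capture(name): name is "scene" or "top"; returns (picture, depth): 384x512x3 uint8, red, green, blue; 384x512 float32, mm along the optical axis (not along the pixel's ray), 0 where there is no reading.
- calibration(name): a dict with "intrinsics" (3x3 intrinsics, pixels), "world_from_camera" (4x4, takes a point from camera to world coordinates). Camera axes: x right, y up, looking along -z (the intrinsics and any distortion apply to the point x, -y, -z); pixel columns grow to the right and rows downward; lengths in mm; the calibration is good to about 2 mm. A picture is of the moment at which its call begins. calibration takes no time and is no camera call.
- finish_job(): hands the job in, once; it reports no verdict.
The state is a dict: "time_s": time; "joints": joint angles; "dq": joint speeds; "tau": joint torques, N m; "eef_pos": TCP position; "ee_rot": TCP orientation; "force": force on the tool from outside, world axes, zero at the start; "wrist_torque": the same for the moment, N m; "grip_width": opening from 0.0 (shut) to 1.0 (fully open).
Only numpy, scipy, OpenCV 4.12 (cv2) and the standard library are available. Lean on these libraries where they do the work, as an engineer would, in place of code of your own. Each camera call takes 0.05 s, during which the arm holds its last target.

### The job

First take the finished short cleat out of the saw's dark steel catch tray and leave it in the green tote (not the blue bin). Then get the long aluminium angle, still standing on its foot, square against the blue fence with its end against the orange stop block, and hold it there with one diagonal push, into the fence and down onto the bed together, with about 10 N each way. Finish while still holding that push, with the fingers on the angle, and leave the other things on the bench alone.

Things in the scene. Friction and masses are not known exactly. Their poses are not given: they have to be found in the camera images.
- corner (a point): fixed point of the cutting station where fence face, stop block face and bed top meet, 20 mm above the bench. +x points into the fence (away from the robot), +y along the fence away from the stop, z up. The bed spans x -190 to 0, y -50 to +250. The parked saw stands behind the fence, from x = +50 on, y 130 to 250, up to 190 mm above the bench. Fixed
- bed: bright steel bed of the station, 200 by 300 by 14 mm, its top 20 mm above the bench; origin 14 mm below its top, axes as for corner. Polished and waxed: the angle slides on it and along fence and stop with low friction (about 0.2). Fixed
- fence: blue fence, 300 mm long, 20 mm thick, 45 mm high above the bed; origin at the foot of the working face in the middle of its length. Fixed
- stop: orange stop block on the bed at the fence's -y end, 140 (x) by 30 (y) by 40 mm high with a 8 mm high bolt head on top; origin under its centre, its working face looks to +y. Fixed
- work_leg (a point): long workpiece: aluminium angle (L), about 0.4 kg, on its foot on the bed. Point: centre of its upright leg (8 in x, 200 long in y, 45 mm high), 22.5 mm above the bed. The foot, 8 mm thick, runs from the leg 42 mm to -x (towards the robot). The +x face goes against the fence, the -y end against the stop. It starts slightly turned, leg 50 to 80 mm short of the fence, end 15 to 45 mm from the stop
- work: the same long angle; origin at the middle of the bottom outer edge of its leg, axes as for work_leg. Pushed high up on the leg only, it can tip towards the fence; keeping its foot down prevents that
- cleat_leg (a point): the finished cleat: a 50 mm long piece of the same aluminium angle, about 0.1 kg, standing on its foot in the catch tray. This point is the centre of its upright leg (8 mm thick in x, 50 mm long in y, 45 mm high), 22.5 mm above its underside; the foot, 8 mm thick, runs from the leg 42 mm to -x
- cleat: the same cleat; origin in the middle of its underside (50 by 50 mm), 21 mm to -x of cleat_leg's point
- tray: dark steel open catch tray beside the station, 170 by 170 mm outside, 28 mm high, walls and floor 4 mm; origin under its centre. Fixed
- tote_floor (a point): centre of the inner floor of the green tote (5 mm above the bench): inside 140 (x) by 160 (y) mm, walls 5 mm, rim 65 mm above the bench. Fixed; changes places with the blue bin
- scrap: blue bin of the same size as the green tote, for scrap: leave it alone. Fixed; origin under its centre
- seal: black rubber ring lying on the bench, 76 mm across, 12 mm high: bystander
- driver: screwdriver lying on the bench: bystander
- jar: closed jar, 60 mm across, 85 mm high: bystander
- mug: white mug, 80 mm across, 90 mm high: bystander
Mind the look-alikes: they are no part of the job. Of the things that look like the work, the larger one is meant.

How it is judged (in metres and radians):
On the way, in this order (a step that is already met when the one before it is completed fails the run):
1. the cleat lies in the green tote, let go (x of cleat_leg in the frame of tote_floor between -0.07 and 0.07 m and y of cleat_leg in the frame of tote_floor between -0.08 and 0.08 m and z of cleat_leg in the frame of tote_floor between 0 and 0.05 m and contact force between the fingers and cleat below 0.1 N), for 0.2 s.
2. the long angle is seated against fence and stop and pressed into fence and bed together (x of work_leg in the frame of corner between -0.0075 and -0.001 m and y of work_leg in the frame of corner between 0.096 and 0.1035 m and z of work_leg in the frame of corner between 0.019 and 0.026 m and angle between the x axis of work_leg and the x axis of corner, either way round below 0.03 rad and angle between work_leg's own z axis and vertical below 0.04 rad and contact force between work and fence above 3 N and contact force between work and bed above 6 N and contact force between the fingers and work above 3 N), for 0.2 s.
At the end, for the whole second after the job is handed in: Cleat let go inside the green tote. Long angle on its foot on the bed, leg within 3.5 mm of the fence and parallel within 0.03 rad, end within 3.5 mm of the stop; pressed by the fingers so that it bears on the fence with over 3 N and on the bed with over 6 N through the last second (all of step 1 and all of step 2); the arm keeps its last pose, push and grip.
It fails at once if a bystander is moved by more than 25 mm (distance of any of seal, driver, jar, mug from where it was at the start of the episode above 0.025 m).
It also fails if it takes over 66 s, if anything falls off the work surface, if the arm or the gripper's body presses on something with over 40 N, if the wrist force passes 120 N, or if a joint passes its speed limit or range.

## Working session

There is one attempt and no reset: what is moved stays moved. The work goes in short steps, Python scripts to look and compute and a shell command to move; the robot and the scene stay as the last step left them, time stands still between calls to the robot, and variables do not carry over. Pictures are saved under pics/ and viewed, and the job is handed in when it is done.

```bash
mkdir -p pics; ls; python3 - <<'E'
from rig import *
import cv2,numpy as np
print(sense()); 
import rig; print(grasp_offset if not callable(grasp_offset) else grasp_offset())
for n in("scene","top"):
    p,d=capture(n); np.savez(f"{n}0.npz",p=p,d=d); cv2.imwrite(f"pics/{n}0.png",p[:,:,::-1]); print(n,calibration(n))
E
```

```text
pics
{'time_s': 0.0, 'joints': array([ 9.94629783e-01,  3.13434758e-01,  1.49848203e+00,  5.49704653e-05,
        1.33101503e+00, -2.23415686e-01]), 'dq': array([-0.001602  ,  0.00099693, -0.00032878,  0.00027535,  0.00011929,
       -0.00142537]), 'tau': array([-3.91747235e-04, -4.12252343e+01, -2.59744102e+01, -2.20333741e-04,
        4.15917064e-03,  4.02602410e-06]), 'eef_pos': array([181.22961117, 492.43477254, 230.72596409]), 'ee_rot': array([ 0.57953098, -0.40466858,  0.58042258,  0.40434739]), 'force': array([ 0.07271844,  0.55396516, -0.11603023]), 'wrist_torque': array([ 0.06853041,  0.01147167, -0.01720151]), 'grip_width': 1.0003480982314064}
18.700000000000003
scene {'intrinsics': array([[354.04193885,   0.        , 254.33607253],
       [  0.        , 354.04193885, 197.13009831],
       [  0.        ,   0.        ,   1.        ]]), 'world_from_camera': array([[-6.59269102e-01, -6.27600187e-01,  4.14104161e-01,
         1.01906453e+03],
       [ 7.51815656e-01, -5.41622557e-01,  3.76056145e-01,
         4.59137367e+02],
       [-1.17247520e-02,  5.59252189e-01,  8.28914663e-01,
         1.08723335e+03],
       [ 0.00000000e+00,  0.00000000e+00,  0.00000000e+00,
         1.00000000e+00]])}
top {'intrinsics': array([[372.64780508,   0.        , 250.2770549 ],
       [  0.        , 372.64780508, 186.62442473],
       [  0.        ,   0.        ,   1.        ]]), 'world_from_camera': array([[ 1.00450723e-03,  9.89899748e-01, -1.41765578e-01,
         3.59242785e+02],
       [-9.99752818e-01, -2.15452969e-03, -2.21282724e-02,
        -1.82740232e+01],
       [-2.22102094e-02,  1.41752764e-01,  9.89652899e-01,
         1.18404353e+03],
       [ 0.00000000e+00,  0.00000000e+00,  0.00000000e+00,
         1.00000000e+00]])}
```

View pics/scene0.png

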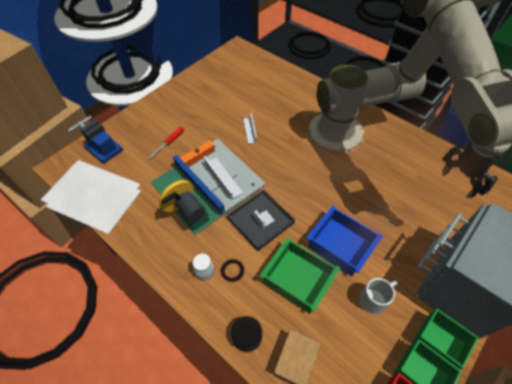

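View pics/top0.png

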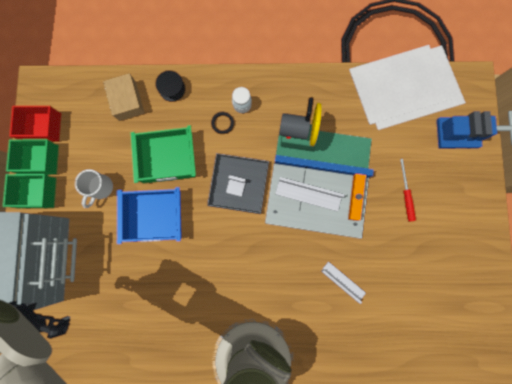

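The top view shows the station at about (320,195), with the long angle at (309,194) and the stop at (358,197). The tray is at (239,184) with the cleat at (238,185). The green tote is at (163,155), the blue bin at (149,216), and a loose look-alike angle lies on the bench at (343,282). Next I'll look at enlarged crops.

```bash
cat > h.py <<'E'
import numpy as np,cv2
from rig import *
def w(n,u,v,d,):
    c=calibration(n);K=c["intrinsics"];T=c["world_from_camera"]
    p=np.array([(u-K[0,2])/K[0,0]*d,-(v-K[1,2])/K[1,1]*d,-d,1]);return (T@p)[:3]
def atz(n,u,v,z):
    c=calibration(n);T=c["world_from_camera"]
    o=T[:3,3];r=w(n,u,v,1.0)-o
    return o+r*(z-o[2])/r[2]
def ld(n,k): f=np.load(f"{n}{k}.npz");return f["p"],f["d"]
def cloud(n,d):
    c=calibration(n);K=c["intrinsics"];T=c["world_from_camera"]
    v,u=np.mgrid[:d.shape[0],:d.shape[1]]
    P=np.stack([(u-K[0,2])/K[0,0]*d,-(v-K[1,2])/K[1,1]*d,-d],-1)
    return P@T[:3,:3].T+T[:3,3]
def proj(n,X):
    c=calibration(n);K=c["intrinsics"];T=c["world_from_camera"]
    q=T[:3,:3].T@(np.array(X,float)-T[:3,3]);return K[0,0]*q[0]/-q[2]+K[0,2],K[1,1]*-q[1]/-q[2]+K[1,2]
def crop(n,k,u0,v0,u1,v1,s):
    p,_=ld(n,k);im=cv2.resize(p[v0:v1,u0:u1,::-1],None,fx=s,fy=s,interpolation=cv2.INTER_CUBIC)
    for u in range((u0+9)//10*10,u1,10):
        cv2.line(im,((u-u0)*s,0),((u-u0)*s,6),(0,0,255),1); cv2.putText(im,str(u),((u-u0)*s,18),0,.35,(0,0,255),1)
    for v in range((v0+9)//10*10,v1,10):
        cv2.line(im,(0,(v-v0)*s),(6,(v-v0)*s),(0,0,255),1); cv2.putText(im,str(v),(8,(v-v0)*s+4),0,.35,(0,0,255),1)
    cv2.imwrite(f"pics/{n}{k}_{u0}_{v0}.png",im)
E
python3 - <<'E'
from h import *
crop("top",0,120,110,250,210,6)
crop("top",0,205,130,385,245,4)
crop("scene",0,150,130,300,250,5)
for n in("top","scene"):
    p,d=ld(n,0);P=cloud(n,d);print(n,(d==0).mean())
    for nm,pix in {"top":dict(bench=(300,300),tray=(250,200),bed=(300,225),fence=(320,165),stop=(358,205),cleat=(238,185),tote=(163,155),leg=(309,192)),"scene":dict(bench=(230,90),cleat=(265,215),tray=(255,235),tote=(298,275))}[n].items():
        print(nm,np.round(P[pix[1],pix[0]],1))
E
```

```text
top 0.004007975260416667
bench [ 177.3 -144.6    0.8]
tray [485.3   9.    3.2]
bed [ 405.4 -146.5   21.2]
fence [ 585.8 -205.8   64.3]
stop [ 463.9 -317.7   58.1]
cleat [532.1  46.9  14.1]
tote [632.3 291.8   6.8]
leg [ 507.1 -175.1   31.3]
scene 0.0039520263671875
bench [ 9.680e+01 -5.175e+02 -4.000e-01]
cleat [514.5  50.1  11.7]
tray [594.9  73.3   4.5]
tote [614.  273.    6.7]
```

View pics/top0_205_130.png

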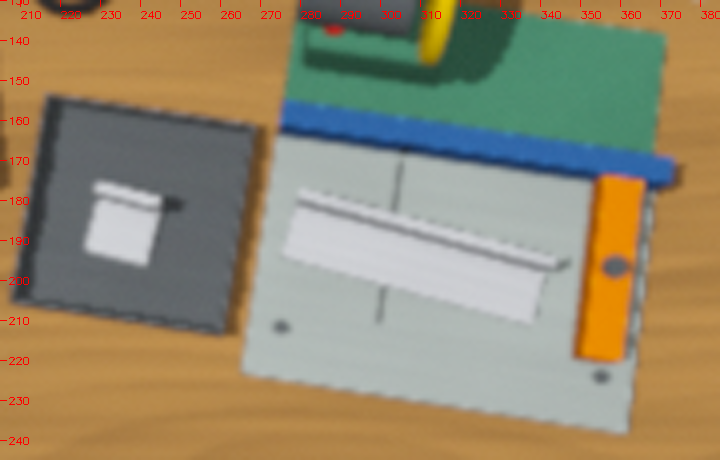

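View pics/scene0_150_130.png

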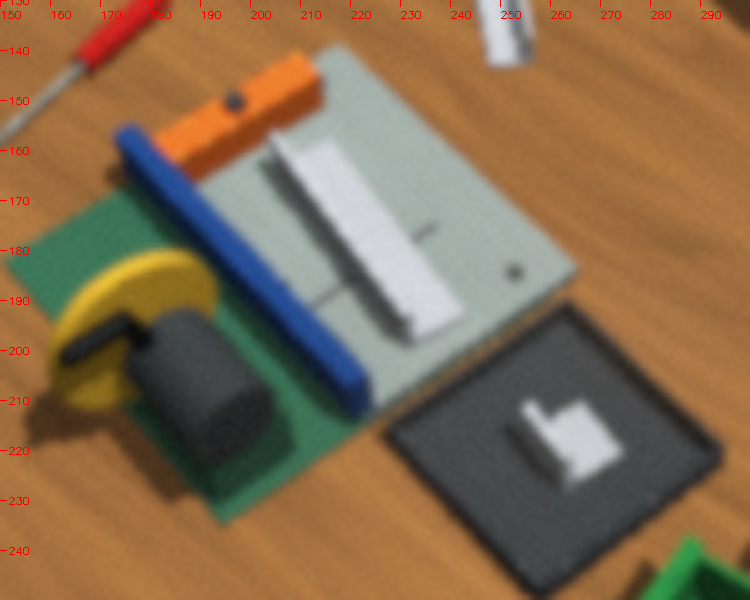

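The crops identify two look-alike pairs:
- **Cleat:** it stands in the dark tray with its leg top at (222–240, 176–182) in top and (252–262, 210–225) in scene. This is the only short piece in the tray.
- **Work:** the angle on the bed, about 200 mm long, spans (278–345, 178–197) in top. The loose angle at (343,282) lies on the bench and is shorter, so it's the look-alike.

Now I'll measure from the depth of both views.

```bash
python3 - <<'E'
from h import *
def rect(Q,nm):
    r=cv2.minAreaRect(Q[:,:2].astype(np.float32));print(nm,len(Q),np.round(Q.mean(0),1),"rect",np.round(r[0],1),np.round(r[1],1),round(r[2],1),"zmed",np.round(np.median(Q[:,2]),1))
for n in("top","scene"):
    p,d=ld(n,0);P=cloud(n,d).reshape(-1,3);C=p.reshape(-1,3).astype(int)
    def box(x0,x1,y0,y1,z0,z1,c=None):
        m=(P[:,0]>x0)&(P[:,0]<x1)&(P[:,1]>y0)&(P[:,1]<y1)&(P[:,2]>z0)&(P[:,2]<z1)
        if c is not None:m&=c
        return P[m]
    print(n)
    br=C.min(1)>150
    blue=(C[:,2]>C[:,0]+60); org=(C[:,0]>C[:,2]+120)&(C[:,0]>180); grn=(C[:,1]>C[:,0]+40)
    rect(box(480,580,10,90,40,60),"cleatleg")
    rect(box(480,580,10,90,8,20,br),"cleatfoot")
    rect(box(440,580,-290,-80,55,75,br),"workleg")
    rect(box(400,580,-290,-80,24,34,br),"workfoot")
    rect(box(520,640,-380,-80,57,75,blue),"fence")
    rect(box(400,580,-360,-270,52,63,org),"stop")
    rect(box(540,740,190,390,50,75,grn),"tote rim")
    rect(box(540,740,190,390,0,15,grn),"tote floor")
    rect(box(440,620,-60,120,20,35,C.max(1)<110),"tray rim")
    rect(box(380,620,-380,-60,15,25),"bed")
E
```

```text
top
cleatleg 48 [548.5  49.7  48.8] rect [549.3  49.8] [49.9  9.1] 76.0 zmed 49.0
cleatfoot 207 [524.9  56.1  12.3] rect [525.   56.2] [50.3 42.7] 76.0 zmed 12.4
workleg 206 [ 519.2 -179.7   64.6] rect [ 519.9 -178.8] [199.    8.6] 74.4 zmed 65.2
workfoot 959 [ 493.2 -176.3   27.9] rect [ 487.  -184.6] [205.4 169. ] 89.7 zmed 27.9
fence 639 [ 585.8 -219.4   65.1] rect [ 586.  -221.7] [287.2  21.3] 81.1 zmed 65.1
stop 386 [ 488.8 -316.5   59.6] rect [ 489.1 -317.5] [ 30.5 138. ] 81.1 zmed 59.9
tote rim 706 [627.9 297.2  63.1] rect [626.4 279.7] [154.9 190.3] 6.6 zmed 64.1
tote floor 1818 [631.1 285.9   5.7] rect [631.1 285.6] [130.3 151.8] 6.7 zmed 5.7
tray rim 160 [513.9   9.3  27.4] rect [536.7  45.5] [167.3 167.3] 81.1 zmed 27.6
bed 3840 [ 478.2 -195.2   20.3] rect [ 483.5 -201.2] [300.3 191.3] 81.2 zmed 20.3
scene
cleatleg 37 [549.2  53.6  47.5] rect [548.5  53.3] [48.2  7.8] 76.3 zmed 47.7
cleatfoot 97 [518.8  59.2  11. ] rect [516.9  49.4] [69.4 34.5] 74.1 zmed 10.9
workleg 91 [ 519.7 -173.3   63.5] rect [ 519.2 -174.8] [194.5   8.8] 74.3 zmed 63.5
workfoot 285 [ 489.1 -167.4   26.8] rect [ 460.4 -170.9] [218.8  91. ] 71.4 zmed 26.8
fence 328 [ 588.2 -208.3   63.2] rect [ 585.5 -219.7] [285.3  21.1] 81.6 zmed 63.2
stop 189 [ 488.8 -315.    58.1] rect [ 487.6 -315.2] [ 33.2 137. ] 79.9 zmed 58.1
tote rim 662 [634.1 286.5  62.9] rect [626.3 280.8] [156.3 188.1] 6.1 zmed 63.5
tote floor 1710 [614.6 277.4   4.4] rect [612.8 278. ] [121.4 157.3] 6.7 zmed 4.3
tray rim 182 [524.6   5.8  25.2] rect [535.8  34.5] [143.1 170.8] 80.3 zmed 25.7
bed 1859 [ 479.6 -177.9   19.1] rect [ 492.5 -199.3] [299.8 211.4] 81.4 zmed 18.8
```

```bash
cat >> h.py <<'E'
from scipy.spatial.transform import Rotation as Ro
def cur():
    s=sense();q=s["ee_rot"];return s,Ro.from_quat([q[1],q[2],q[3],q[0]]).as_matrix()
def down(yaw):  # jaw axis at yaw deg
    a=np.radians(yaw);z=np.array([np.cos(a),np.sin(a),0]);x=np.array([0,0,-1.]);return np.stack([x,np.cross(z,x),z],1)
def plan(pos,yaw):
    s,R=cur();T=down(yaw);dp=R.T@(np.array(pos)-s["eef_pos"])/300
    rv=Ro.from_matrix(R.T@T).as_rotvec()/0.5
    print("t",round(s["time_s"],2),"pos",np.round(s["eef_pos"],1),"F",np.round(s["force"],1),"q",np.round(s["joints"],2))
    print("lin",np.round(dp,4),"rot",np.round(rv,4),"dist",round(float(np.linalg.norm(dp)*300)),"ang",round(float(np.linalg.norm(rv)*.5),3))
E
python3 - <<'E'
from h import *
s,R=cur();print(np.round(R,3),"jaw yaw",np.degrees(np.arctan2(R[1,2],R[0,2])))
for y in(-14,166):plan([549,50.5,150],y)
E
```

```text
[[-0.001 -0.938  0.345]
 [-0.001  0.345  0.938]
 [-1.     0.    -0.001]] jaw yaw 69.78864639542488
t 0.1 pos [181.3 492.5 230.8] F [-0.   0.1  0.1] q [ 0.99  0.31  1.5  -0.    1.33 -0.22]
lin [ 0.2701 -1.6593 -0.9588] rot [ 2.9248e+00 -2.1000e-03  1.3000e-03] dist 581 ang 1.462
t 0.1 pos [181.3 492.5 230.8] F [-0.   0.1  0.1] q [ 0.99  0.31  1.5  -0.    1.33 -0.22]
lin [ 0.2701 -1.6593 -0.9588] rot [-3.3584e+00 -1.3000e-03 -2.1000e-03] dist 581 ang 1.679
```

```bash
python3 -m jog '[{"linear":[0.0,-0.4,-0.23],"rotation":[0.5,0,0],"grip":60},{"linear":[0.0,-0.83,-0.48],"rotation":[1,0,0],"grip":60},{"linear":[0.0,-0.83,-0.48],"rotation":[1,0,0],"grip":60},{"linear":[0.0,-0.83,-0.48],"rotation":[1,0,0],"grip":60},{"linear":[0.0,-0.83,-0.48],"rotation":[1,0,0],"grip":60},{"linear":[0.0,-0.83,-0.48],"rotation":[1,0,0],"grip":60},{"linear":[0.0,-0.83,-0.48],"rotation":[1,0,0],"grip":60},{"linear":[0.0,-0.83,-0.48],"rotation":[1,0,0],"grip":60},{"linear":[0.0,-0.83,-0.48],"rotation":[1,0,0],"grip":60},{"linear":[0.0,-0.83,-0.48],"rotation":[1,0,0],"grip":60},{"linear":[0.0,-0.83,-0.48],"rotation":[1,0,0],"grip":60}]' 40
python3 -c "
from h import *
plan([549,50.5,120],-14)"
```

```text
time_s: 1.02
eef_pos: [364.5, 272.0, 230.8]
ee_rot: [0.661, -0.249, 0.662, 0.249]
force: [-0.2, -0.2, -0.1]
grip_width: 0.702
t 1.02 pos [364.5 272.  230.8] F [-0.2 -0.2 -0.1] q [ 0.38  0.16  1.7  -0.    1.29 -0.34]
lin [ 0.3694 -0.9608 -0.0235] rot [ 1.9277e+00 -2.5000e-03  1.4000e-03] dist 309 ang 0.964
```

```bash
python3 -m jog '[{"linear":[0.1,-0.25,-0.0],"rotation":[0.25,0,0],"grip":45},{"linear":[0.2,-0.5,-0.01],"rotation":[0.5,0,0],"grip":45},{"linear":[0.37,-0.96,-0.0235],"rotation":[0.9,0,0],"grip":45},{"linear":[0.37,-0.96,-0.0235],"rotation":[1,0,0],"grip":45},{"linear":[0.37,-0.96,-0.0235],"rotation":[1,0,0],"grip":45},{"linear":[0.37,-0.96,-0.0235],"rotation":[1,0,0],"grip":45},{"linear":[0.37,-0.96,-0.0235],"rotation":[1,0,0],"grip":45},{"linear":[0.37,-0.96,-0.0235],"rotation":[1,0,0],"grip":45},{"linear":[0.37,-0.96,-0.0235],"rotation":[1,0,0],"grip":45},{"linear":[0.37,-0.96,-0.0235],"rotation":[1,0,0],"grip":45},{"linear":[0.37,-0.96,-0.0235],"rotation":[1,0,0],"grip":45}]'
python3 -c "
from h import *
plan([549,51,22],-14)"
```

```text
time_s: 1.93
eef_pos: [548.3, 52.4, 120.3]
ee_rot: [0.702, -0.078, 0.703, 0.078]
force: [-0.2, 0.5, 0.5]
grip_width: 0.528
t 1.93 pos [548.3  52.4 120.3] F [-0.2  0.5  0.5] q [-0.12  0.48  1.56 -0.    1.1  -0.34]
lin [ 0.3278 -0.0049  0.0015] rot [ 0.9317 -0.0016  0.0015] dist 98 ang 0.466
```

```bash
python3 -m jog '[{"linear":[0,-0.005,0.0015],"rotation":[0.25,0,0],"grip":45},{"linear":[0,-0.005,0.0015],"rotation":[0.5,0,0],"grip":45},{"linear":[0,-0.005,0.0015],"rotation":[0.75,0,0],"grip":45},{"linear":[0,-0.005,0.0015],"rotation":[0.93,0,0],"grip":45},{"linear":[0.08,-0.005,0.0015],"rotation":[0.93,0,0],"grip":45},{"linear":[0.17,-0.005,0.0015],"rotation":[0.93,0,0],"grip":45},{"linear":[0.17,-0.005,0.0015],"rotation":[0.93,0,0],"grip":45}]'
python3 - <<'E'
from h import *
plan([549,51,22],-14)
for n in("top","scene"):
    p,d=capture(n);np.savez(f"{n}1.npz",p=p,d=d)
crop("scene",1,220,170,320,250,7);
E
```

```text
time_s: 2.52
eef_pos: [546.2, 52.9, 66.2]
ee_rot: [0.699, 0.085, 0.705, -0.085]
force: [-0.8, 0.7, -0.9]
grip_width: 0.524
t 2.52 pos [546.2  52.9  66.2] F [-0.8  0.7 -0.9] q [-0.12  0.55  1.61 -0.    0.99  0.13]
lin [ 0.1472 -0.0037  0.0117] rot [ 0.0059 -0.0143  0.0031] dist 44 ang 0.008
```

View pics/scene1_220_170.png

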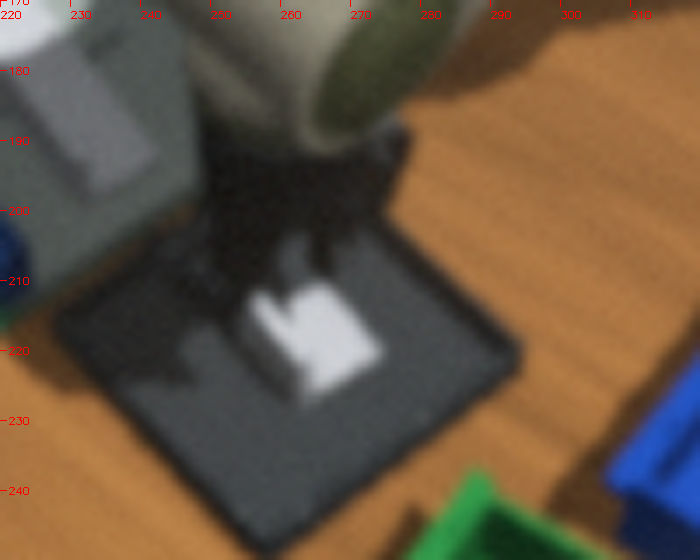

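```bash
python3 - <<'E'
from h import *
for n in("scene","top"):
    print(n,"tcp",proj(n,[546.2,52.9,66.2]),"+jaw",proj(n,[546.2+31*.97,52.9-31*.24,70]),"-jaw",proj(n,[546.2-31*.97,52.9+31*.24,70]),"leg top",proj(n,[549,51,49]))
crop("scene",1,180,100,330,230,5)
crop("top",1,180,120,320,240,5)
p,d=ld("scene",1);P=cloud("scene",d)
for v in(190,195,200,205): print(v,[tuple(np.round(P[v,u]).astype(int)) for u in(250,257,264,270)])
E
```

```text
scene tcp (np.float64(259.7583215029513), np.float64(213.1941226142569)) +jaw (np.float64(252.19121817437798), np.float64(217.17683243738344)) -jaw (np.float64(267.20598564669916), np.float64(208.10715958528465)) leg top (np.float64(258.7963552991524), np.float64(216.04129758881112))
top tcp (np.float64(235.11922578597714), np.float64(177.93264901123672)) +jaw (np.float64(237.54872392273157), np.float64(167.97744196165638)) -jaw (np.float64(232.51500641141695), np.float64(187.54587801204076)) leg top (np.float64(236.08703488118775), np.float64(177.95453439761422))
190 [(np.int64(579), np.int64(43), np.int64(228)), (np.int64(582), np.int64(73), np.int64(259)), (np.int64(595), np.int64(110), np.int64(307)), (np.int64(572), np.int64(113), np.int64(286))]
195 [(np.int64(584), np.int64(47), np.int64(211)), (np.int64(581), np.int64(72), np.int64(232)), (np.int64(568), np.int64(88), np.int64(232)), (np.int64(546), np.int64(93), np.int64(213))]
200 [(np.int64(582), np.int64(44), np.int64(179)), (np.int64(581), np.int64(72), np.int64(205)), (np.int64(567), np.int64(87), np.int64(204)), (np.int64(510), np.int64(66), np.int64(119))]
205 [(np.int64(573), np.int64(35), np.int64(131)), (np.int64(573), np.int64(65), np.int64(161)), (np.int64(523), np.int64(52), np.int64(88)), (np.int64(514), np.int64(70), np.int64(97))]
```

View pics/scene1_180_100.png

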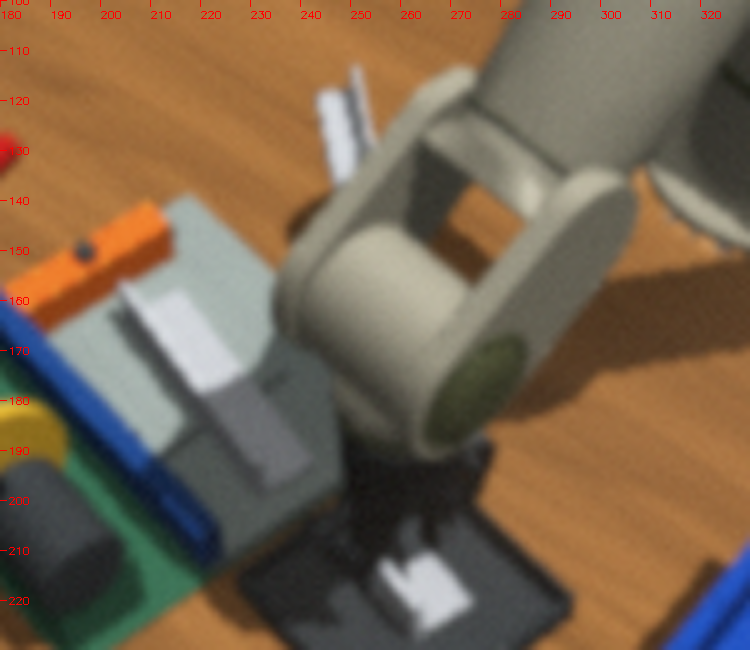

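View pics/top1_180_120.png

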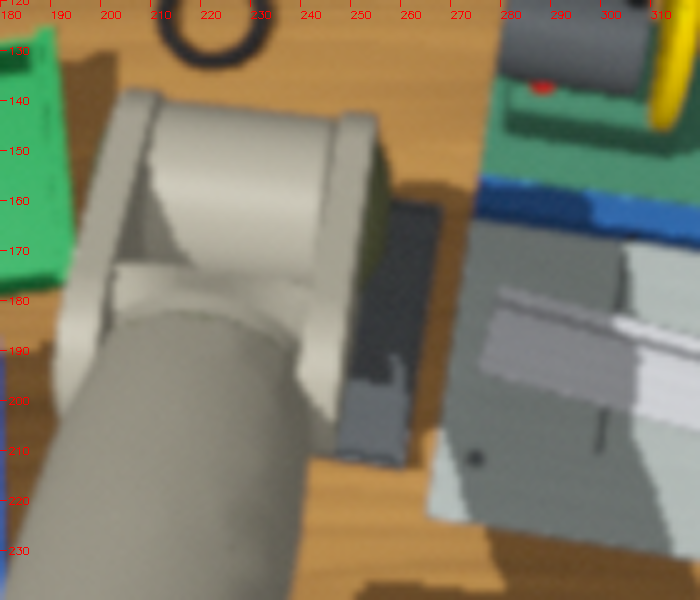

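The leg top at about (258,217) sits between the finger ends at about (252,212) and (264,207), and this agrees with the projected TCP. I'll descend and grip.

```bash
python3 -m jog '[{"linear":[0.07,-0.004,0.012],"rotation":[0,-0.014,0],"grip":45},{"linear":[0.147,-0.004,0.012],"rotation":[0,-0.014,0],"grip":45},{"linear":[0.147,-0.004,0.012],"rotation":[0,-0.014,0],"grip":45},{"linear":[0.147,-0.004,0.012],"rotation":[0,-0.014,0],"grip":0},{"linear":[0.147,-0.004,0.012],"rotation":[0,-0.014,0],"grip":0},{"linear":[0.147,-0.004,0.012],"rotation":[0,-0.014,0],"grip":0},{"linear":[0.147,-0.004,0.012],"rotation":[0,-0.014,0],"grip":0},{"linear":[0.147,-0.004,0.012],"rotation":[0,-0.014,0],"grip":0},{"linear":[0.147,-0.004,0.012],"rotation":[0,-0.014,0],"grip":0},{"linear":[0.147,-0.004,0.012],"rotation":[0,-0.014,0],"grip":0},{"linear":[0.147,-0.004,0.012],"rotation":[0,-0.014,0],"grip":0}]' 50
python3 -c "
from h import *
plan([549,51,180],-14)"
```

```text
time_s: 3.53
eef_pos: [552.9, 50.2, 27.6]
ee_rot: [0.705, 0.085, 0.699, -0.086]
force: [0.7, 1.3, 7.3]
grip_width: 0.083
t 3.53 pos [552.9  50.2  27.6] F [0.7 1.3 7.3] q [-0.12  0.61  1.63 -0.    0.89  0.12]
lin [-5.08e-01 -5.00e-04 -8.70e-03] rot [0.0049 0.0179 0.0003] dist 152 ang 0.009
```

```bash
python3 -m jog '[{"linear":[-0.05,0,0],"rotation":[0,0,0],"grip":0},{"linear":[-0.1,0,0],"rotation":[0,0,0],"grip":0},{"linear":[-0.2,0,0],"rotation":[0,0,0],"grip":0},{"linear":[-0.3,0,0],"rotation":[0,0,0],"grip":0},{"linear":[-0.3,0,0],"rotation":[0,0,0],"grip":0},{"linear":[-0.3,0,0],"rotation":[0,0,0],"grip":0}]'
python3 - <<'E'
from h import *
plan([628,283,180],6)
for n in("top","scene"):
    p,d=capture(n);np.savez(f"{n}2.npz",p=p,d=d)
crop("scene",2,200,130,320,250,5);
print(proj("scene",sense()["eef_pos"]))
E
```

```text
time_s: 4.03
eef_pos: [552.7, 50.3, 119.1]
ee_rot: [0.706, 0.085, 0.698, -0.086]
force: [-0.9, -0.5, -1.7]
grip_width: 0.081
t 4.03 pos [552.7  50.3 119.1] F [-0.9 -0.5 -1.7] q [-0.12  0.48  1.56 -0.    1.09  0.12]
lin [-0.2021  0.8131  0.0603] rot [-0.6932  0.0242  0.0039] dist 252 ang 0.347
(np.float64(258.14092506011474), np.float64(205.7229971779502))
```

View pics/scene2_200_130.png

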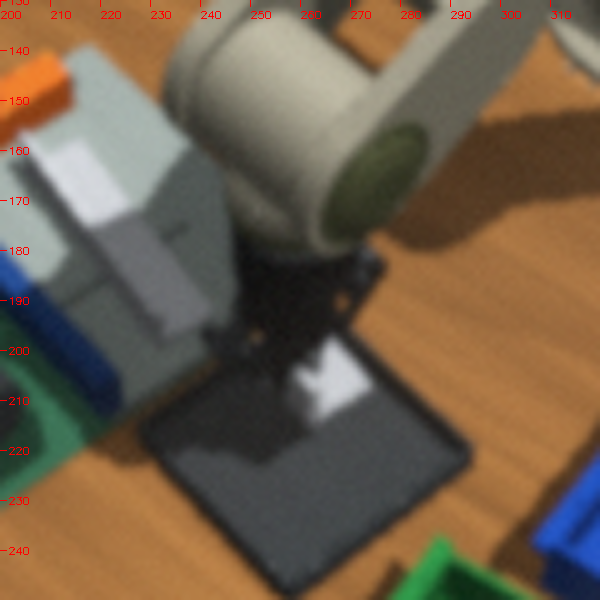

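The cleat is held clear of the tray, with its foot visible at about (265,205). I'll carry it to the tote.

```bash
python3 - <<'E'
from h import *
p,d=ld("scene",2);P=cloud("scene",d)
q=P[200:212,262:272];c=p[200:212,262:272].min(-1)>150;print(np.round(np.percentile(q[c],[5,50,95],axis=0),1))
plan([640,284,140],6)
E
python3 -m jog '[{"linear":[-0.07,0.1,0],"rotation":[0,0,0],"grip":0},{"linear":[-0.07,0.2,0.02],"rotation":[-0.2,0,0],"grip":0},{"linear":[-0.07,0.3,0.04],"rotation":[-0.4,0,0],"grip":0},{"linear":[-0.07,0.4,0.06],"rotation":[-0.6,0,0],"grip":0},{"linear":[-0.07,0.5,0.09],"rotation":[-0.69,0,0],"grip":0},{"linear":[-0.07,0.6,0.1],"rotation":[-0.69,0,0],"grip":0},{"linear":[-0.07,0.7,0.1],"rotation":[-0.69,0.02,0],"grip":0},{"linear":[-0.07,0.8,0.1],"rotation":[-0.69,0.02,0],"grip":0},{"linear":[-0.07,0.8,0.1],"rotation":[-0.69,0.02,0],"grip":0},{"linear":[-0.07,0.8,0.1],"rotation":[-0.69,0.02,0],"grip":0},{"linear":[-0.07,0.8,0.1],"rotation":[-0.69,0.02,0],"grip":0}]'
python3 - <<'E'
from h import *
plan([640,284,29],6)
for n in("top","scene"):
    p,d=capture(n);np.savez(f"{n}3.npz",p=p,d=d)
crop("scene",3,240,180,380,320,5);
P=cloud("scene",ld("scene",3)[1])
E
```

```text
[[507.3  48.8  96.5]
 [525.2  66.6 100.7]
 [553.7  78.5 137. ]]
t 4.13 pos [551.5  50.5 116.7] F [-0.8 -1.  -1.2] q [-0.12  0.49  1.56 -0.    1.09  0.12]
lin [-0.0771  0.8265  0.1005] rot [-0.6932  0.0143  0.0033] dist 251 ang 0.347
time_s: 5.05
eef_pos: [637.5, 275.8, 136.3]
ee_rot: [0.704, -0.037, 0.708, 0.036]
force: [0.5, -0.7, -1.6]
grip_width: 0.08
t 5.05 pos [637.5 275.8 136.3] F [ 0.5 -0.7 -1.6] q [ 0.24  0.77  1.01 -0.    1.36  0.14]
lin [0.3574 0.0271 0.0132] rot [-0.0035 -0.0113  0.0037] dist 108 ang 0.006
```

View pics/scene3_240_180.png

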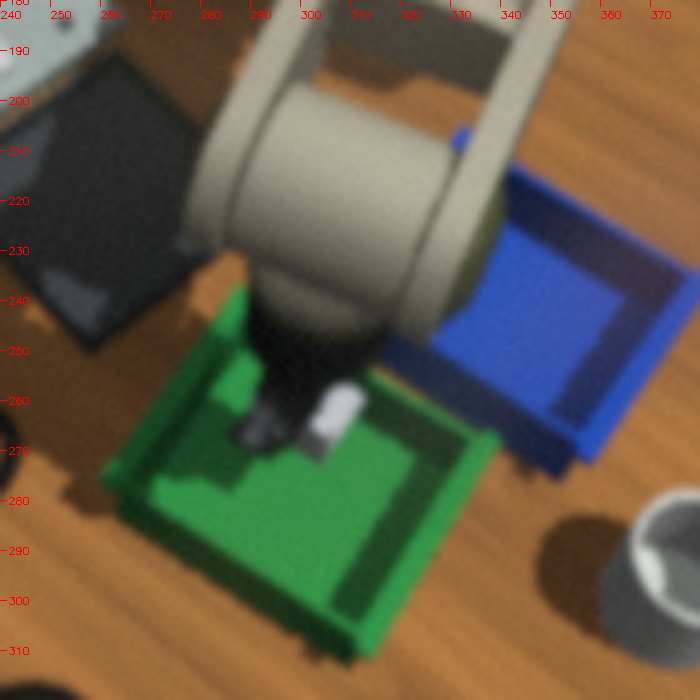

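```bash
python3 -m jog '[{"linear":[0.09,0.027,0.012],"rotation":[0,0,0],"grip":0},{"linear":[0.18,0.027,0.012],"rotation":[0,0,0],"grip":0},{"linear":[0.26,0.027,0.012],"rotation":[0,0,0],"grip":0},{"linear":[0.32,0.027,0.012],"rotation":[0,0,0],"grip":0},{"linear":[0.345,0.027,0.012],"rotation":[0,0,0],"grip":0},{"linear":[0.345,0.027,0.012],"rotation":[0,0,0],"grip":0},{"linear":[0.345,0.027,0.012],"rotation":[0,0,0],"grip":0},{"linear":[0.345,0.027,0.012],"rotation":[0,0,0],"grip":0}]'
python3 -m jog '[{"linear":[0,0,0],"rotation":[0,0,0],"grip":30},{"linear":[0,0,0],"rotation":[0,0,0],"grip":30},{"linear":[0,0,0],"rotation":[0,0,0],"grip":30},{"linear":[0,0,0],"rotation":[0,0,0],"grip":30},{"linear":[0,0,0],"rotation":[0,0,0],"grip":30}]'
python3 -m jog '[{"linear":[-0.1,0,0],"rotation":[0,0,0],"grip":30},{"linear":[-0.2,0,0],"rotation":[0,0,0],"grip":30},{"linear":[-0.3,0,0],"rotation":[0,0,0],"grip":30},{"linear":[-0.4,0,0],"rotation":[0,0,0],"grip":30},{"linear":[-0.5,0,0],"rotation":[0,0,0],"grip":30},{"linear":[-0.5,0,0],"rotation":[0,0,0],"grip":30},{"linear":[-0.5,0,0],"rotation":[0,0,0],"grip":30}]'
python3 - <<'E'
from h import *
for n in("top","scene"):
    p,d=capture(n);np.savez(f"{n}4.npz",p=p,d=d)
crop("scene",4,240,180,380,320,5);
plan([520,-179,180],-15.6)
E
```

```text
time_s: 5.82
eef_pos: [641.1, 283.4, 35.6]
ee_rot: [0.706, -0.036, 0.707, 0.035]
force: [0.4, -0.5, -1.0]
grip_width: 0.081
time_s: 6.23
eef_pos: [641.1, 283.4, 35.9]
ee_rot: [0.706, -0.036, 0.707, 0.036]
force: [0.4, 0.6, -0.2]
grip_width: 0.352
time_s: 6.82
eef_pos: [641.8, 283.8, 187.8]
ee_rot: [0.707, -0.036, 0.705, 0.036]
force: [-0.4, 0.3, -0.3]
grip_width: 0.351
t 6.92 pos [640.9 283.4 184.7] F [-0.5  0.2 -1. ] q [ 0.25  0.76  0.92 -0.    1.47  0.15]
lin [ 0.0193 -1.4926 -0.5572] rot [ 0.7477 -0.0057  0.0038] dist 478 ang 0.374
```

View pics/scene4_240_180.png

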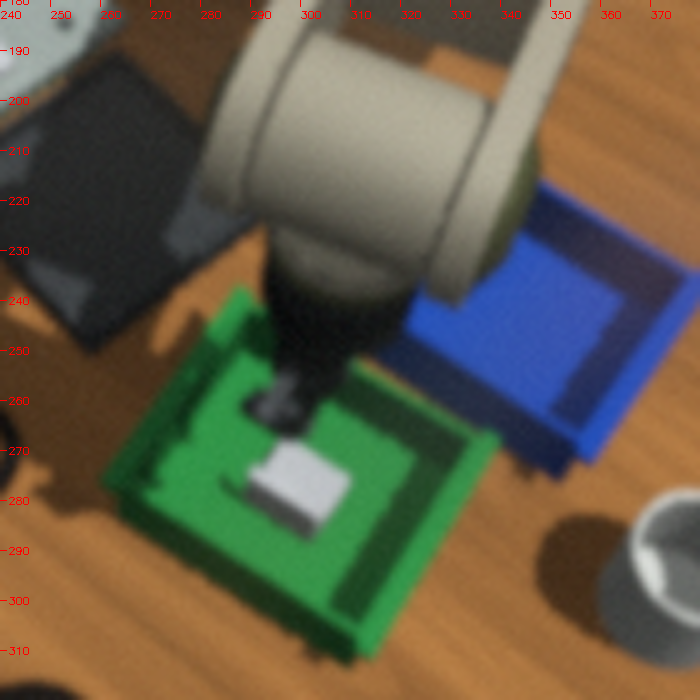

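The cleat is in the green tote at about (298,277). I'll move on towards the work and check the cleat's heights with the arm away.

```bash
python3 -m jog '[{"linear":[0,-0.15,-0.05],"rotation":[0.2,0,0],"grip":40},{"linear":[0,-0.3,-0.11],"rotation":[0.4,0,0],"grip":40},{"linear":[0,-0.45,-0.17],"rotation":[0.6,0,0],"grip":40},{"linear":[0,-0.6,-0.22],"rotation":[0.75,0,0],"grip":40},{"linear":[0,-0.75,-0.28],"rotation":[0.75,0,0],"grip":40},{"linear":[0,-0.85,-0.33],"rotation":[0.75,0,0],"grip":40},{"linear":[0,-0.95,-0.38],"rotation":[0.75,0,0],"grip":40},{"linear":[0,-0.95,-0.38],"rotation":[0.75,0,0],"grip":40},{"linear":[0,-0.95,-0.38],"rotation":[0.75,0,0],"grip":40}]'
python3 - <<'E'
from h import *
for n in("top","scene"):
    p,d=capture(n);np.savez(f"{n}5.npz",p=p,d=d)
    P=cloud(n,d);C=p.astype(int)
    m=(C.min(-1)>120)&(P[...,0]>570)&(P[...,0]<690)&(P[...,1]>220)&(P[...,1]<350)
    Q=P[m];print(n,len(Q))
    for a,b in((8,20),(20,42),(42,60)):
        q=Q[(Q[:,2]>a)&(Q[:,2]<b)]
        if len(q): print(a,b,len(q),np.round(q.mean(0),1),np.round(q.min(0)),np.round(q.max(0)))
crop("scene",5,240,220,360,320,5)
plan([520,-179,120],-15.6)
E
```

```text
time_s: 7.67
eef_pos: [555.0, -14.6, 184.3]
ee_rot: [0.698, 0.097, 0.702, -0.099]
force: [0.2, -0.3, 0.4]
grip_width: 0.468
top 324
8 20 217 [617.5 279.2  13.5] [594. 254.   8.] [658. 307.  20.]
20 42 20 [638.2 279.1  32.9] [636. 258.  22.] [641. 301.  42.]
42 60 50 [640.9 281.3  49.5] [635. 256.  43.] [648. 306.  54.]
scene 200
8 20 130 [609.  281.7  12.2] [594. 256.   8.] [627. 306.  18.]
20 42 2 [639.2 288.4  39.5] [634. 269.  38.] [644. 308.  41.]
42 60 47 [641.1 284.7  49. ] [636. 259.  44.] [647. 309.  53.]
t 7.77 pos [556.1 -11.6 184.5] F [-0.8  0.6  0.8] q [-0.23  0.42  1.47 -0.    1.26  0.04]
lin [ 0.2162 -0.5693  0.0364] rot [-0.0045 -0.0082  0.0043] dist 183 ang 0.005
```

View pics/scene5_240_220.png

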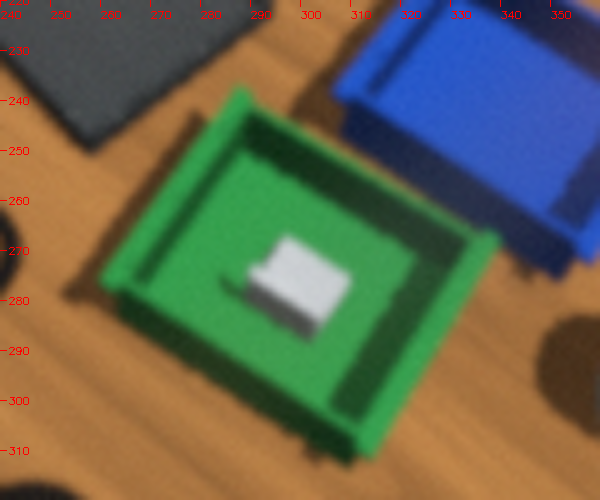

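The cleat stands upright in the tote with its leg at (641,283) in both views. Next is the long angle.

```bash
python3 -m jog '[{"linear":[0,-0.1,0.0],"rotation":[0,0,0],"grip":40},{"linear":[0.05,-0.22,0.01],"rotation":[0,0,0],"grip":40},{"linear":[0.1,-0.34,0.02],"rotation":[0,0,0],"grip":40},{"linear":[0.15,-0.46,0.03],"rotation":[0,0,0],"grip":40},{"linear":[0.22,-0.57,0.036],"rotation":[0,0,0],"grip":40},{"linear":[0.22,-0.57,0.036],"rotation":[0,-0.008,0.004],"grip":40},{"linear":[0.22,-0.57,0.036],"rotation":[0,-0.008,0.004],"grip":40},{"linear":[0.22,-0.57,0.036],"rotation":[0,-0.008,0.004],"grip":40}]'
python3 - <<'E'
from h import *
for n in("top","scene"):
    p,d=capture(n);np.savez(f"{n}6.npz",p=p,d=d)
crop("scene",6,160,100,280,220,5);crop("top",6,250,130,390,250,5)
plan([520,-179,44],-15.6)
E
```

```text
time_s: 8.43
eef_pos: [520.4, -177.9, 118.8]
ee_rot: [0.7, 0.096, 0.701, -0.096]
force: [0.3, -0.4, 0.8]
grip_width: 0.465
t 8.53 pos [ 520.7 -177.7  119.4] F [-0.6  1.7  0.2] q [-0.54  0.48  1.57 -0.    1.1  -0.27]
lin [ 0.2514 -0.0047 -0.0012] rot [0.0001 0.0016 0.0005] dist 75 ang 0.001
```

View pics/scene6_160_100.png

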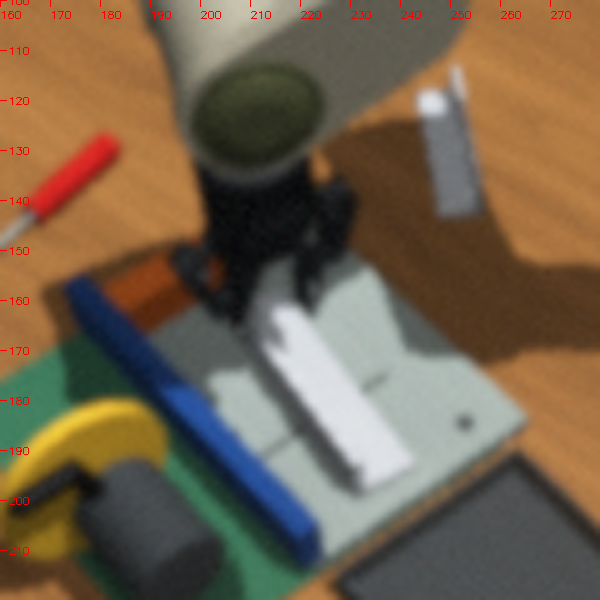

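The finger ends at about (206,163) and (220,160) straddle the leg line. I'll descend and grip.

```bash
python3 -m jog '[{"linear":[0.08,-0.005,0],"rotation":[0,0,0],"grip":40},{"linear":[0.16,-0.005,0],"rotation":[0,0,0],"grip":40},{"linear":[0.22,-0.005,0],"rotation":[0,0,0],"grip":40},{"linear":[0.25,-0.005,0],"rotation":[0,0,0],"grip":40},{"linear":[0.25,-0.005,0],"rotation":[0,0,0],"grip":40},{"linear":[0.25,-0.005,0],"rotation":[0,0,0],"grip":0},{"linear":[0.25,-0.005,0],"rotation":[0,0,0],"grip":0},{"linear":[0.25,-0.005,0],"rotation":[0,0,0],"grip":0},{"linear":[0.25,-0.005,0],"rotation":[0,0,0],"grip":0},{"linear":[0.25,-0.005,0],"rotation":[0,0,0],"grip":0},{"linear":[0.25,-0.005,0],"rotation":[0,0,0],"grip":0},{"linear":[0.25,-0.005,0],"rotation":[0,0,0],"grip":0}]' 30
python3 - <<'E'
from h import *
s,R=cur();plan(s["eef_pos"],-8.9)
xs=np.array([np.cos(np.radians(-8.9)),np.sin(np.radians(-8.9)),0]);ys=np.array([-xs[1],xs[0],0])
print("ys in tool",np.round(R.T@ys,3),"xs in tool",np.round(R.T@xs,3))
dp=s["eef_pos"]-np.array([561,-314,20]);print("station",dp@xs,dp@ys)
E
```

```text
time_s: 9.53
eef_pos: [520.9, -179.3, 45.7]
ee_rot: [0.702, 0.096, 0.7, -0.096]
force: [-1.4, 1.5, 6.6]
grip_width: 0.085
t 9.53 pos [ 520.9 -179.3   45.7] F [-1.4  1.5  6.6] q [-0.54  0.58  1.62  0.    0.93 -0.27]
lin [0. 0. 0.] rot [-0.2338  0.0058  0.0013] dist 0 ang 0.117
ys in tool [-0.001  0.993 -0.117] xs in tool [0.003 0.117 0.993]
station -60.41497088512551 126.90027795965516
```

```bash
python3 -m jog '[{"linear":[0,-0.02,0.002],"rotation":[-0.06,0,0],"grip":0},{"linear":[0,-0.035,0.004],"rotation":[-0.12,0,0],"grip":0},{"linear":[0,-0.05,0.006],"rotation":[-0.18,0,0],"grip":0},{"linear":[0,-0.065,0.008],"rotation":[-0.23,0,0],"grip":0},{"linear":[0,-0.075,0.009],"rotation":[-0.234,0,0],"grip":0},{"linear":[0,-0.08,0.0094],"rotation":[-0.234,0,0],"grip":0},{"linear":[0,-0.08,0.0094],"rotation":[-0.234,0,0],"grip":0},{"linear":[0,-0.08,0.0094],"rotation":[-0.234,0,0],"grip":0},{"linear":[0,-0.08,0.0094],"rotation":[-0.234,0,0],"grip":0}]'
cat >> h.py <<'E'
def st():
    s,R=cur();xs=np.array([np.cos(np.radians(-8.9)),np.sin(np.radians(-8.9)),0]);ys=np.array([-xs[1],xs[0],0])
    dp=s["eef_pos"]-np.array([561,-314,20]);f=s["force"]
    print("t",round(s["time_s"],2),"station",np.round([dp@xs,dp@ys,dp[2]],1),"F",np.round([f@xs,f@ys,f[2]],1),"tool axes",np.round(R.T@xs,3),np.round(R.T@ys,3),"tau",np.round(s["wrist_torque"],2))
def snap(k):
    for n in("top","scene"):
        p,d=capture(n);np.savez(f"{n}{k}.npz",p=p,d=d)
E
python3 - <<'E'
from h import *
st();plan(sense()["eef_pos"],-8.9);snap(7);crop("scene",7,160,100,280,220,5)
E
```

```text
time_s: 10.28
eef_pos: [517.2, -203.0, 45.8]
ee_rot: [0.706, 0.055, 0.704, -0.055]
force: [-0.6, 0.4, -3.3]
grip_width: 0.083
t 10.28 station [-60.4 102.9  25.8] F [-0.7  0.3 -3.3] tool axes [0.003 0.    1.   ] [-0.001  1.    -0.   ] tau [-0.01 -0.06  0.03]
t 10.28 pos [ 517.2 -203.    45.8] F [-0.6  0.4 -3.3] q [-0.59  0.59  1.61  0.    0.94 -0.43]
lin [0. 0. 0.] rot [-0.0002  0.0056  0.0015] dist 0 ang 0.003
```

View pics/scene7_160_100.png

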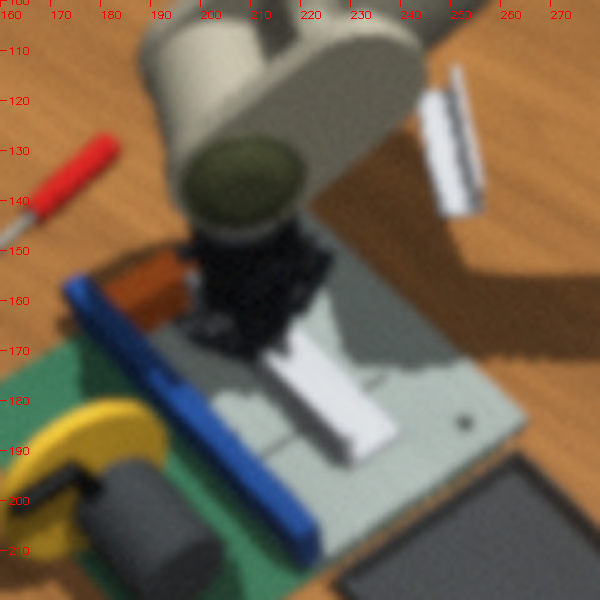

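```bash
python3 -m jog '[{"linear":[0,-0.004,0.03],"rotation":[0,0,0],"grip":0},{"linear":[0,-0.006,0.06],"rotation":[0,0,0],"grip":0},{"linear":[0,-0.008,0.07],"rotation":[0,0,0],"grip":0},{"linear":[0,-0.01,0.07],"rotation":[0,0,0],"grip":0},{"linear":[0,-0.01,0.07],"rotation":[0,0,0],"grip":0},{"linear":[0,-0.01,0.07],"rotation":[0,0,0],"grip":0}]'
python3 -c "
from h import *
st()"
python3 -m jog '[{"linear":[0.003,-0.005,0],"rotation":[0,0,0],"grip":0},{"linear":[0.003,-0.01,0],"rotation":[0,0,0],"grip":0},{"linear":[0.003,-0.012,0],"rotation":[0,0,0],"grip":0},{"linear":[0.003,-0.012,0],"rotation":[0,0,0],"grip":0}]'
python3 -c "
from h import *
st()"
```

```text
time_s: 10.88
eef_pos: [537.2, -209.1, 45.8]
ee_rot: [0.706, 0.055, 0.704, -0.055]
force: [-0.0, 0.0, -4.0]
grip_width: 0.082
t 10.88 station [-39.8 100.   25.8] F [-0.  0. -4.] tool axes [ 0.002 -0.     1.   ] [-0.001  1.     0.   ] tau [ 0.01 -0.04 -0.02]
time_s: 11.22
eef_pos: [537.2, -209.5, 45.8]
ee_rot: [0.706, 0.056, 0.704, -0.053]
force: [4.1, 19.0, 7.9]
grip_width: 0.085
t 11.22 station [-39.7  99.5  25.8] F [ 1.1 19.4  7.9] tool axes [ 0.003 -0.     1.   ] [0.004 1.    0.   ] tau [ 2.84 -0.58 -0.01]
```

The end is against the stop: force rose to 19 N at y = 99.5. I'll release, lift and turn the jaws 90°, then push with both fingers.

```bash
python3 -m jog '[{"linear":[0,0,0],"rotation":[0,0,0],"grip":0},{"linear":[0,0,0],"rotation":[0,0,0],"grip":0},{"linear":[-0.003,0,0],"rotation":[0,0,0],"grip":35},{"linear":[-0.003,0,0],"rotation":[0,0,0],"grip":35},{"linear":[-0.003,0,0],"rotation":[0,0,0],"grip":35},{"linear":[-0.003,0,0],"rotation":[0,0,0],"grip":35},{"linear":[-0.1,0,0],"rotation":[0,0,0],"grip":35},{"linear":[-0.2,0,0],"rotation":[0,0,0],"grip":35},{"linear":[-0.3,0,0],"rotation":[0,0,0],"grip":35},{"linear":[-0.3,0,-0.1],"rotation":[0,0,0],"grip":40},{"linear":[-0.3,0,-0.2],"rotation":[0,0,0],"grip":40},{"linear":[-0.3,0,-0.3],"rotation":[0,0,0],"grip":40},{"linear":[-0.3,0,-0.4],"rotation":[0,0,0],"grip":40},{"linear":[-0.3,0,-0.5],"rotation":[0,0,0],"grip":40},{"linear":[-0.3,0,-0.5],"rotation":[0,0,0],"grip":40}]'
python3 - <<'E'
from h import *
st();snap(8);crop("scene",8,160,100,280,220,5);crop("top",8,250,130,390,250,5)
def rect(Q,nm):
    r=cv2.minAreaRect(Q[:,:2].astype(np.float32));print(nm,len(Q),"rect",np.round(r[0],1),np.round(r[1],1),round(r[2],1),"z",np.round(np.median(Q[:,2]),1))
    d=np.array(r[0])-[561,-314];a=np.radians(-8.9);print(" station",d@[np.cos(a),np.sin(a)],d@[-np.sin(a),np.cos(a)])
for n in("top","scene"):
    p,d=ld(n,8);P=cloud(n,d).reshape(-1,3);C=p.reshape(-1,3).astype(int)
    m=(C.min(1)>115)&(P[:,0]>470)&(P[:,0]<600)&(P[:,1]>-330)&(P[:,1]<-80)&(P[:,2]>55)&(P[:,2]<72)
    rect(P[m],n)
s=sense();plan([s["eef_pos"][0],s["eef_pos"][1],140],81.1);plan([s["eef_pos"][0],s["eef_pos"][1],140],-98.9)
E
```

```text
time_s: 12.47
eef_pos: [384.9, -185.3, 135.0]
ee_rot: [0.705, 0.057, 0.705, -0.053]
force: [-0.6, 0.3, 0.8]
grip_width: 0.468
t 12.47 station [-193.9   99.9  115. ] F [-0.6  0.2  0.8] tool axes [-0.     0.001  1.   ] [ 0.006  1.    -0.001] tau [ 0.02 -0.02  0.04]
top 209 rect [ 537.7 -209.5] [199.9   9.1] 81.0 z 64.8
 station -39.19620715463409 99.59092991355249
scene 119 rect [ 554.6 -210.7] [203.5  45.5] 81.2 z 62.4
 station -22.33400842990726 101.05499169443017
t 12.57 pos [ 388.5 -187.   135.8] F [ 0.3 -0.3  1. ] q [-0.72  0.22  1.9   0.01  1.03 -0.57]
lin [-0.0139  0.0001  0.0001] rot [-3.1437e+00  1.1700e-02  2.0000e-04] dist 4 ang 1.572
t 12.57 pos [ 388.5 -187.   135.8] F [ 0.3 -0.3  1. ] q [-0.72  0.22  1.9   0.01  1.03 -0.57]
lin [-0.0139  0.0001  0.0001] rot [ 3.1395e+00  2.0000e-04 -1.1700e-02] dist 4 ang 1.57
```

View pics/top8_250_130.png

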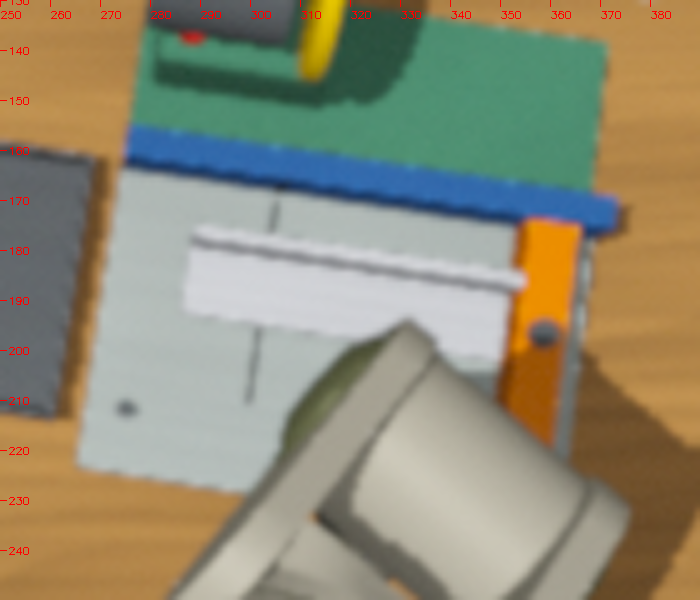

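View pics/scene8_160_100.png

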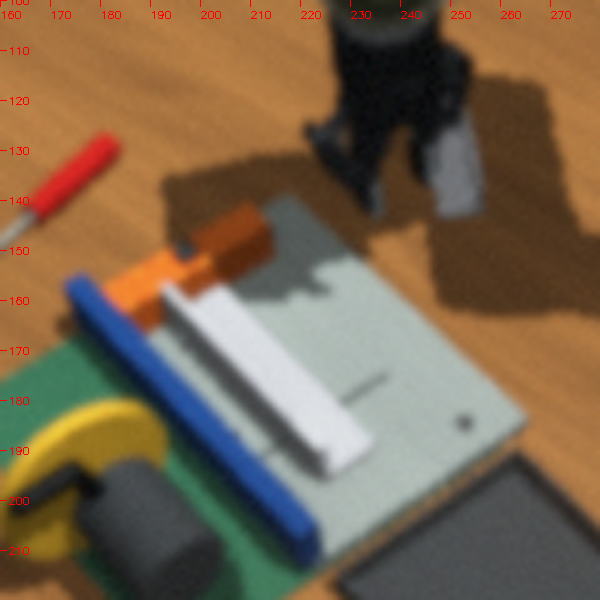

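Both views show the angle parallel to the fence (81.0° vs 81.1°), with its end on the stop at y = 99.6. Now I'll turn the wrist 90°.

```bash
python3 -m jog '[{"linear":[0,0,0],"rotation":[0.25,0,0],"grip":40},{"linear":[0,0,0],"rotation":[0.5,0,0],"grip":40},{"linear":[0,0,0],"rotation":[0.75,0,0],"grip":40},{"linear":[0,0,0],"rotation":[1,0,0],"grip":40},{"linear":[0,0,0],"rotation":[1,0,0],"grip":40}]' >/dev/null
python3 -m jog '[{"linear":[0,0,0],"rotation":[0.25,0,0],"grip":40},{"linear":[0,0,0],"rotation":[0.5,0,0],"grip":40},{"linear":[0,0,0],"rotation":[0.75,0,0],"grip":40},{"linear":[0,0,0],"rotation":[1,0,0],"grip":40},{"linear":[0,0,0],"rotation":[1,0,0],"grip":40}]' >/dev/null
python3 -m jog '[{"linear":[0,0,0],"rotation":[0.25,0,0],"grip":40},{"linear":[0,0,0],"rotation":[0.5,0,0],"grip":40},{"linear":[0,0,0],"rotation":[0.75,0,0],"grip":40},{"linear":[0,0,0],"rotation":[1,0,0],"grip":40},{"linear":[0,0,0],"rotation":[1,0,0],"grip":40}]'
python3 - <<'E'
from h import *
st();xs=np.array([np.cos(np.radians(-8.9)),np.sin(np.radians(-8.9)),0]);ys=np.array([-xs[1],xs[0],0])
plan(np.array([561,-314,20])+xs*-66+ys*90+[0,0,60],-98.9)
E
```

```text
time_s: 13.82
eef_pos: [390.5, -187.9, 135.9]
ee_rot: [0.478, 0.524, 0.477, -0.52]
force: [-0.4, 0.3, -0.1]
grip_width: 0.473
t 13.82 station [-188.    98.2  115.9] F [-0.4  0.2 -0.1] tool axes [0.005 0.998 0.067] [ 0.003  0.067 -0.998] tau [0.   0.02 0.01]
t 13.82 pos [ 390.5 -187.9  135.9] F [-0.4  0.3 -0.1] q [-0.72  0.22  1.89  0.01  1.03  0.93]
lin [0.1884 0.4029 0.0551] rot [ 0.1339 -0.0056 -0.0102] dist 134 ang 0.067
```

```bash
python3 -m jog '[{"linear":[0.0,0.1,0.01],"rotation":[0.134,-0.006,-0.01],"grip":40},{"linear":[0.0,0.2,0.02],"rotation":[0.134,-0.006,-0.01],"grip":40},{"linear":[0.0,0.3,0.03],"rotation":[0.134,-0.006,-0.01],"grip":40},{"linear":[0.0,0.41,0.04],"rotation":[0.134,-0.006,-0.01],"grip":40},{"linear":[0.1,0.41,0.04],"rotation":[0.134,-0.006,-0.01],"grip":40},{"linear":[0.19,0.41,0.04],"rotation":[0.134,-0.006,-0.01],"grip":40},{"linear":[0.24,0.41,0.04],"rotation":[0.134,-0.006,-0.01],"grip":40},{"linear":[0.24,0.41,0.04],"rotation":[0.134,-0.006,-0.01],"grip":40},{"linear":[0.24,0.41,0.04],"rotation":[0.134,-0.006,-0.01],"grip":40}]'
python3 - <<'E'
from h import *
st();snap(9);crop("scene",9,160,100,280,220,5)
E
```

```text
time_s: 14.57
eef_pos: [512.5, -210.5, 64.4]
ee_rot: [-0.461, -0.536, -0.461, 0.536]
force: [-0.7, 0.8, 1.4]
grip_width: 0.465
t 14.57 station [-63.9  94.7  44.4] F [-0.8  0.7  1.4] tool axes [-0.001  1.     0.005] [ 0.     0.005 -1.   ] tau [-0.01 -0.01 -0.01]
```

View pics/scene9_160_100.png

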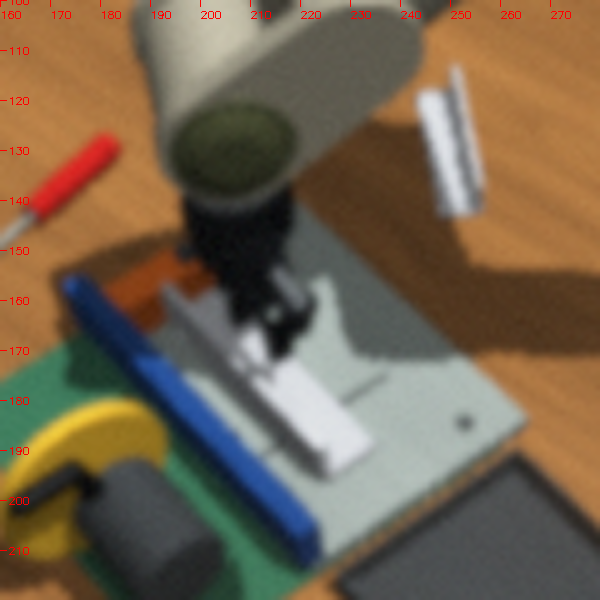

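```bash
python3 -m jog '[{"linear":[0.04,0,0],"rotation":[0,0,0],"grip":40},{"linear":[0.08,0,0],"rotation":[0,0,0],"grip":40},{"linear":[0.1,0,0],"rotation":[0,0,0],"grip":40},{"linear":[0.115,0,0],"rotation":[0,0,0],"grip":40},{"linear":[0.115,0,0],"rotation":[0,0,0],"grip":40},{"linear":[0.115,0,0],"rotation":[0,0,0],"grip":40}]'
python3 -c "
from h import *
st()"
python3 -m jog '[{"linear":[0.008,0,0],"rotation":[0,0,0],"grip":40},{"linear":[0.016,0,0],"rotation":[0,0,0],"grip":40},{"linear":[0.016,0,0],"rotation":[0,0,0],"grip":40}]'
python3 -c "
from h import *
st()"
```

```text
time_s: 15.17
eef_pos: [513.3, -211.2, 31.7]
ee_rot: [0.462, 0.537, 0.46, -0.536]
force: [0.6, 0.1, -1.0]
grip_width: 0.468
t 15.17 station [-63.   94.2  11.7] F [ 0.6  0.2 -1. ] tool axes [0.003 1.    0.003] [-0.001  0.003 -1.   ] tau [0.05 0.03 0.02]
time_s: 15.42
eef_pos: [513.3, -211.1, 26.7]
ee_rot: [0.462, 0.537, 0.46, -0.536]
force: [0.9, 0.0, -0.5]
grip_width: 0.471
t 15.42 station [-63.1  94.2   6.7] F [ 0.9  0.2 -0.5] tool axes [0.003 1.    0.004] [-0.001  0.004 -1.   ] tau [0.03 0.02 0.01]
```

```bash
python3 -m jog '[{"linear":[0.006,0,0],"rotation":[0,0,0],"grip":40},{"linear":[0.012,0,0],"rotation":[0,0,0],"grip":40},{"linear":[0.012,0,0],"rotation":[0,0,0],"grip":40}]'
python3 -c "
from h import *
st()"
```

```text
time_s: 15.67
eef_pos: [513.5, -211.3, 26.4]
ee_rot: [0.462, 0.537, 0.46, -0.536]
force: [-13.1, 6.3, 34.0]
grip_width: 0.465
t 15.67 station [-62.8  94.1   6.4] F [-13.9   4.2  34. ] tool axes [0.003 1.    0.004] [-0.002  0.004 -1.   ] tau [1.35 2.14 0.01]
```

```bash
python3 -m jog '[{"linear":[0.001,0,0],"rotation":[0,0,0],"grip":40},{"linear":[0.001,0.01,0],"rotation":[0,0,0],"grip":40},{"linear":[0.001,0.02,0],"rotation":[0,0,0],"grip":40},{"linear":[0.001,0.03,0],"rotation":[0,0,0],"grip":40},{"linear":[0.001,0.03,0],"rotation":[0,0,0],"grip":40}]'
python3 -c "
from h import *
st()"
```

```text
time_s: 16.08
eef_pos: [522.9, -212.8, 26.5]
ee_rot: [0.462, 0.536, 0.46, -0.536]
force: [-2.8, 1.2, 8.7]
grip_width: 0.468
t 16.08 station [-53.3  94.1   6.5] F [-2.9  0.8  8.7] tool axes [0.003 1.    0.004] [-0.002  0.004 -1.   ] tau [0.36 0.41 0.1 ]
```

```bash
python3 -m jog '[{"linear":[0.0,0.012,0],"rotation":[0,0,0],"grip":40},{"linear":[0.0,0.024,0],"rotation":[0,0,0],"grip":40},{"linear":[0.0,0.036,0],"rotation":[0,0,0],"grip":40},{"linear":[0.0,0.05,0],"rotation":[0,0,0],"grip":40},{"linear":[0.0,0.065,0],"rotation":[0,0,0],"grip":40},{"linear":[0.0,0.08,0],"rotation":[0,0,0],"grip":40},{"linear":[0.0,0.09,0],"rotation":[0,0,0],"grip":40},{"linear":[0.0,0.09,0],"rotation":[0,0,0],"grip":40}]'
cat >> h.py <<'E'
def work(k):
    for n in("top","scene"):
        p,d=ld(n,k);P=cloud(n,d).reshape(-1,3);C=p.reshape(-1,3).astype(int)
        m=(C.min(1)>115)&(C.max(1)-C.min(1)<40)&(P[:,0]>470)&(P[:,0]<610)&(P[:,1]>-330)&(P[:,1]<-80)&(P[:,2]>55)&(P[:,2]<72)
        if m.sum()<5: print(n,m.sum());continue
        Q=P[m];r=cv2.minAreaRect(Q[:,:2].astype(np.float32));e=np.array(r[0])-[561,-314];a=np.radians(-8.9);X=[np.cos(a),np.sin(a)];Y=[-np.sin(a),np.cos(a)]
        q=Q[:,:2]-[561,-314]
        print(n,len(Q),np.round(r[1],1),round(r[2],1),"station",round(e@X,1),round(e@Y,1),"yrange",np.round([(q@Y).min(),(q@Y).max()],1),"z",np.round(np.median(Q[:,2]),1))
E
python3 - <<'E'
from h import *
st();snap(10);crop("scene",10,160,100,280,220,5);crop("top",10,250,130,390,250,5);work(10)
E
```

```text
time_s: 16.75
eef_pos: [550.3, -217.0, 26.6]
ee_rot: [0.462, 0.536, 0.459, -0.536]
force: [0.0, 0.7, 3.7]
grip_width: 0.467
t 16.75 station [-25.6  94.2   6.6] F [-0.1  0.7  3.7] tool axes [0.004 1.    0.004] [-0.002  0.004 -1.   ] tau [ 0.15 -0.11  0.01]
top 46 [17.3 58.4] 6.2 station -7.0 170.5 yrange [144.5 199.7] z 65.2
scene 48 [92.5 10.5] 81.6 station -9.4 157.0 yrange [110.7 203.3] z 63.4
```

View pics/scene10_160_100.png

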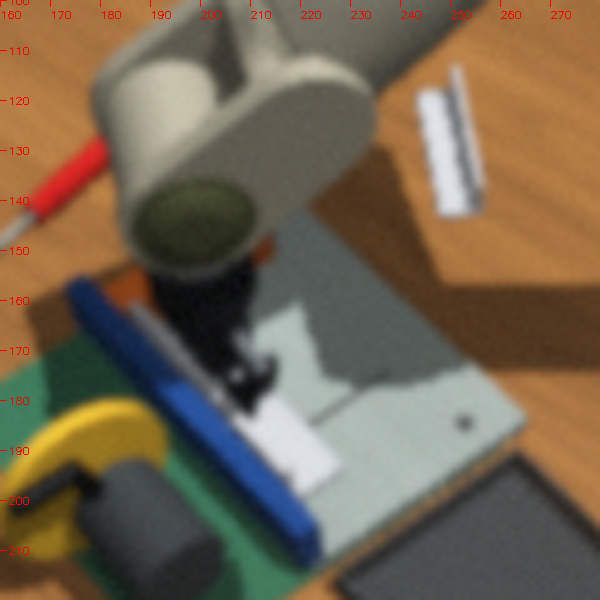

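View pics/top10_250_130.png

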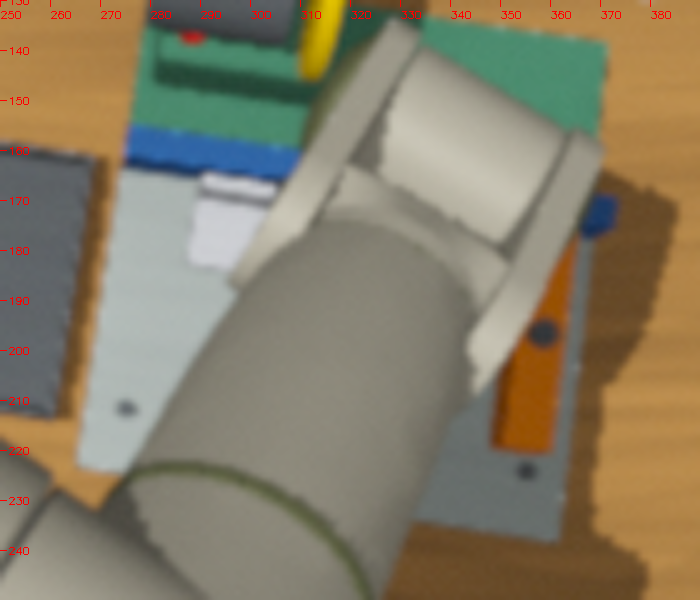

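The leg is now a few mm short of the fence, with its +y end at about 200. I'll continue to contact.

```bash
python3 -m jog '[{"linear":[0.0005,0.005,0.002],"rotation":[0,0,0],"grip":40},{"linear":[0.0005,0.01,0.002],"rotation":[0,0,0],"grip":40},{"linear":[0.0005,0.015,0.002],"rotation":[0,0,0],"grip":40},{"linear":[0.0005,0.018,0.002],"rotation":[0,0,0],"grip":40},{"linear":[0.0005,0.018,0.002],"rotation":[0,0,0],"grip":40}]'
python3 -c "
from h import *
st()"
```

```text
time_s: 17.27
eef_pos: [554.8, -217.9, 26.5]
ee_rot: [0.462, 0.536, 0.46, -0.536]
force: [-4.7, 3.4, 7.1]
grip_width: 0.472
t 17.27 station [-21.   93.9   6.5] F [-5.2  2.6  7.1] tool axes [0.002 1.    0.005] [-0.001  0.005 -1.   ] tau [0.52 0.82 0.14]
```

```bash
python3 -m jog '[{"linear":[0.001,0.003,0.001],"rotation":[0,0,0],"grip":40},{"linear":[0.001,0.006,0.001],"rotation":[0,0,0],"grip":40},{"linear":[0.001,0.006,0.001],"rotation":[0,0,0],"grip":40},{"linear":[0.001,0.006,0.001],"rotation":[0,0,0],"grip":40},{"linear":[0.001,0.006,0.001],"rotation":[0,0,0],"grip":40}]'
python3 - <<'E'
from h import *
st();snap(11);st();work(11);crop("scene",11,160,130,280,220,6)
E
```

```text
time_s: 17.68
eef_pos: [555.9, -218.2, 26.6]
ee_rot: [-0.461, -0.536, -0.461, 0.536]
force: [-4.9, 1.4, 9.6]
grip_width: 0.474
t 17.68 station [-19.8  93.8   6.6] F [-5.1  0.7  9.6] tool axes [0.    1.    0.005] [-0.001  0.005 -1.   ] tau [0.45 1.   0.14]
t 17.78 station [-19.8  93.8   6.6] F [-6.2  0.9 10.7] tool axes [0.    1.    0.005] [-0.001  0.005 -1.   ] tau [0.47 0.93 0.16]
top 47 [18.9 60.1] 11.6 station -1.2 167.9 yrange [143.1 198.4] z 65.1
scene 37 [92.   7.5] 82.4 station -4.7 156.3 yrange [110.3 202.2] z 63.2
```

View pics/scene11_160_130.png

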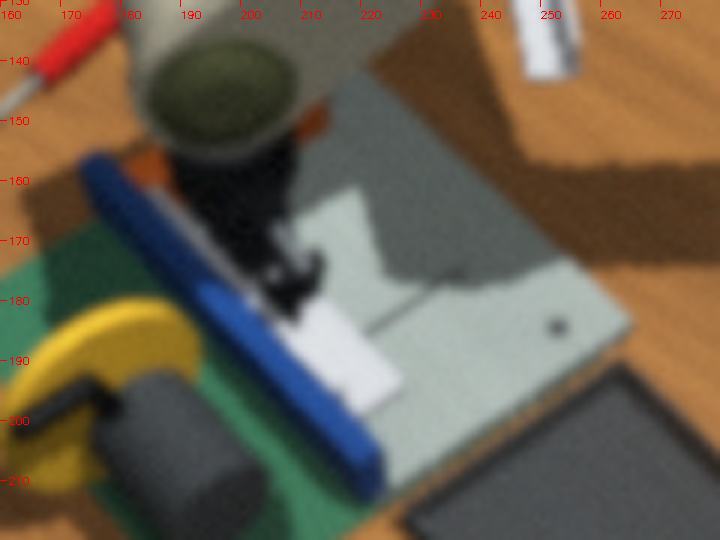

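```bash
python3 -m jog '[{"linear":[0.002,0.004,0.001],"rotation":[0,0,0],"grip":40},{"linear":[0.002,0.008,0.001],"rotation":[0,0,0],"grip":40},{"linear":[0.002,0.008,0.001],"rotation":[0,0,0],"grip":40},{"linear":[0.002,0.008,0.001],"rotation":[0,0,0],"grip":40},{"linear":[0.002,0.008,0.001],"rotation":[0,0,0],"grip":40}]'
python3 -c "
from h import *
st()"
```

```text
time_s: 18.2
eef_pos: [556.1, -218.3, 26.5]
ee_rot: [-0.459, -0.535, -0.463, 0.537]
force: [-18.2, 5.5, 18.6]
grip_width: 0.468
t 18.2 station [-19.7  93.8   6.5] F [-18.8   2.6  18.6] tool axes [-0.006  1.     0.005] [ 0.     0.005 -1.   ] tau [ 0.45  2.5  -0.25]
```

It's seated: 2.4 mm more command moved it only 0.1 mm, and the forces rose to about 19 N. Next I'll nudge it towards the stop and settle at about 12 N each way.

```bash
python3 -m jog '[{"linear":[0.0012,0.005,0.004],"rotation":[0,0,0],"grip":40},{"linear":[0.0012,0.005,0.006],"rotation":[0,0,0],"grip":40},{"linear":[0.0012,0.005,0.006],"rotation":[0,0,0],"grip":40},{"linear":[0.0012,0.005,0.003],"rotation":[0,0,0],"grip":40},{"linear":[0.0012,0.005,0.003],"rotation":[0,0,0],"grip":40},{"linear":[0.0012,0.005,0.003],"rotation":[0,0,0],"grip":40}]'
python3 - <<'E'
from h import *
st();snap(12);st();work(12)
E
```

```text
time_s: 18.7
eef_pos: [555.9, -218.4, 26.5]
ee_rot: [-0.458, -0.534, -0.464, 0.538]
force: [-12.5, 5.6, 14.5]
grip_width: 0.47
t 18.7 station [-19.8  93.7   6.5] F [-13.2   3.6  14.5] tool axes [-0.011  1.     0.005] [ 0.002  0.005 -1.   ] tau [ 0.8   1.62 -0.29]
t 18.8 station [-19.8  93.7   6.5] F [-12.9   4.3  15.5] tool axes [-0.011  1.     0.005] [ 0.002  0.005 -1.   ] tau [ 0.76  1.63 -0.27]
top 48 [16.7 55.9] 6.3 station -0.6 170.3 yrange [145.6 198.9] z 64.9
scene 37 [89.9  8.1] 83.4 station -5.5 158.9 yrange [113.9 203.9] z 63.6
```

```bash
python3 - <<'E'
from h import *
work(8);work(12)
a=np.radians(-8.9);X=np.array([np.cos(a),np.sin(a)]);Y=np.array([-np.sin(a),np.cos(a)])
for k in(8,12):
  for n in("top","scene"):
    p,d=ld(n,k);P=cloud(n,d).reshape(-1,3);C=p.reshape(-1,3).astype(int)
    q=P[:,:2]-[561,-314];x=q@X;y=q@Y;z=P[:,2]
    foot=(C.min(1)>125)&(C.max(1)-C.min(1)<30)&(z>24.5)&(z<32)&(y>125)&(y<215)&(x<(-10 if k==12 else -48))&(x>-100)
    print(k,n,foot.sum(),"foot y max",np.round(np.percentile(y[foot],[98,100]),1),"x min",np.round(np.percentile(x[foot],[0,2]),1),"x max",np.round(x[foot].max(),1))
    leg=(C.min(1)>115)&(C.max(1)-C.min(1)<40)&(z>58)&(z<69)&(y>0)&(y<210)&(x>-60)&(x<3)
    if leg.sum()>5:
        c=np.polyfit(y[leg],x[leg],1);print("  leg slope rad",round(c[0],3))
E
```

```text
top 207 [198.2   9.1] 81.0 station -39.2 100.5 yrange [  1.4 199.6] z 64.8
scene 113 [193.7   9.5] 81.2 station -40.4 105.9 yrange [  9.1 202.8] z 62.3
top 48 [16.7 55.9] 6.3 station -0.6 170.3 yrange [145.6 198.9] z 64.9
scene 37 [89.9  8.1] 83.4 station -5.5 158.9 yrange [113.9 203.9] z 63.6
8 top 265 foot y max [198.6 204. ] x min [-100.   -84.9] x max -48.3
  leg slope rad 0.001
8 scene 111 foot y max [202.3 202.8] x min [-85.6 -85.5] x max -49.1
  leg slope rad 0.003
12 top 141 foot y max [199.6 213. ] x min [-98.9 -69.2] x max -10.3
  leg slope rad -0.035
12 scene 118 foot y max [201.9 203.3] x min [-50.4 -49.5] x max -18.3
  leg slope rad -0.008
```

```bash
python3 - <<'E'
from h import *
crop("top",12,270,140,390,240,6)
crop("scene",12,160,130,280,220,6)
E
```

```text
(no output)
```

View pics/scene12_160_130.png

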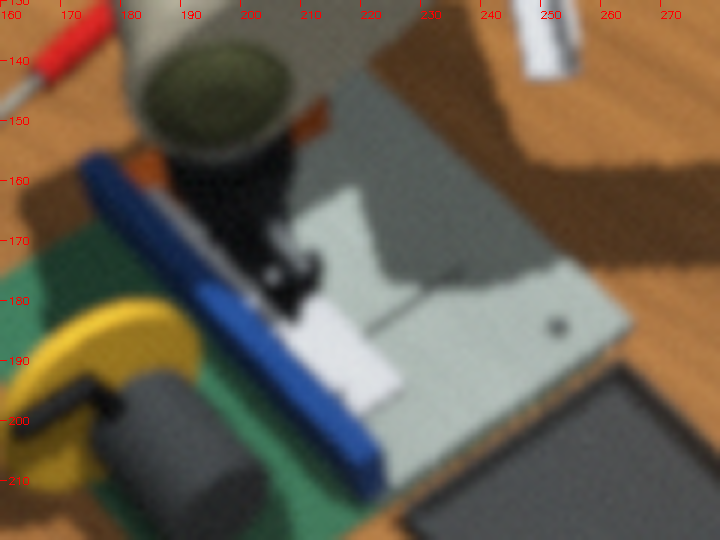

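View pics/top12_270_140.png

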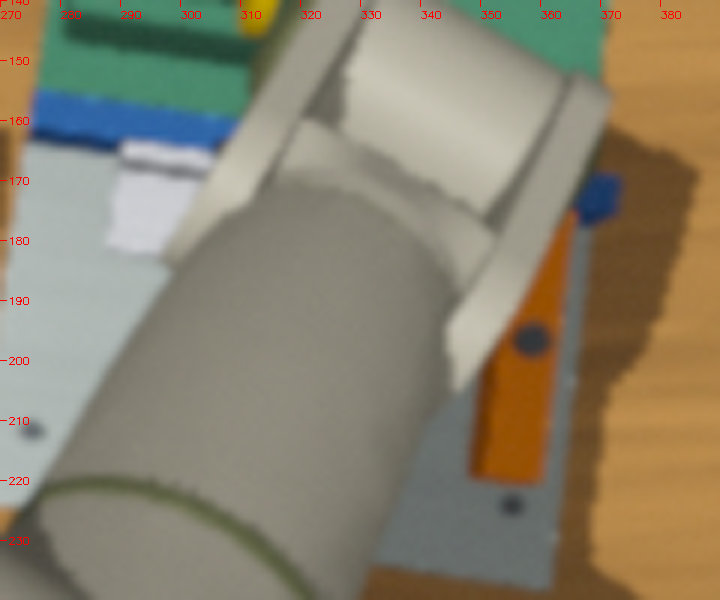

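```bash
python3 -m jog '[{"linear":[0.001,0.0045,0.002],"rotation":[0,0,0],"grip":40},{"linear":[0.001,0.0045,0.002],"rotation":[0,0,0],"grip":40},{"linear":[0.001,0.0045,0.002],"rotation":[0,0,0],"grip":40},{"linear":[0.001,0.0045,0.002],"rotation":[0,0,0],"grip":40},{"linear":[0.001,0.0045,0.002],"rotation":[0,0,0],"grip":40},{"linear":[0.001,0.0045,0.002],"rotation":[0,0,0],"grip":40},{"linear":[0.001,0.0045,0.002],"rotation":[0,0,0],"grip":40},{"linear":[0.001,0.0045,0.002],"rotation":[0,0,0],"grip":40},{"linear":[0.001,0.0045,0.002],"rotation":[0,0,0],"grip":40},{"linear":[0.001,0.0045,0.002],"rotation":[0,0,0],"grip":40}]'
python3 - <<'E'
from h import *
st();snap(13);st();work(13)
E
```

```text
time_s: 19.63
eef_pos: [555.8, -218.4, 26.6]
ee_rot: [-0.456, -0.534, -0.466, 0.539]
force: [-11.8, 4.9, 13.8]
grip_width: 0.465
t 19.63 station [-19.9  93.7   6.6] F [-12.5   3.1  13.8] tool axes [-0.014  1.     0.005] [ 0.003  0.005 -1.   ] tau [ 0.54  1.44 -0.3 ]
t 19.73 station [-19.9  93.7   6.6] F [-12.9   3.9  13.8] tool axes [-0.014  1.     0.005] [ 0.003  0.005 -1.   ] tau [ 0.55  1.43 -0.24]
top 49 [17.  55.9] 9.0 station -2.2 169.6 yrange [145.7 198.4] z 64.6
scene 35 [90.6  6.7] 82.9 station -5.2 159.0 yrange [113.6 204.2] z 63.7
```

The push is steady at about 12.5 N into the fence and 13.8 N down, so I'm handing in.

```bash
python3 -c "
from h import *
print(finish_job());st()"
```

```text
the job is handed in; nothing more can be done
None
the job is handed in; nothing more can be done
```

The job is handed in at about 20 s of the 66 s allowed, with the arm still pushing the long angle into fence and bed. No verdict was reported.

- **Cleat:** I took it from the tray, set it upright in the green tote and let go. Afterwards both views put its leg at (641, 283) mm, close to the tote centre, with its top about 49 mm above the bench.
- **Long angle:** I gripped its leg, squared it and slid it onto the stop, where the force rose to 19 N. Two fingers on the foot and leg then pushed it into the fence. It seated there: 2.4 mm more command moved it only 0.1 mm.
- **Last push:** just before hand-in the wrist force was steady at about 12.5 N into the fence, 14 N down and 3–4 N towards the stop. That is a little over the 10 N asked for, and these are wrist readings, since I could not read the fence and bed forces separately.

**Disagreements and unchecked points:**
- With the arm covering most of the leg, the cameras put its centre 1–2 mm (top) or 5 mm (scene) from the fence line; touching would be 4 mm.
- The far end read 198–204 mm from the stop, where touching would be 200 mm.
- The yaw fits on the short visible strip were noisy, up to 0.035 rad. Before the final push the clear view showed it parallel within 0.003 rad.
- I did not measure the bystanders at the end; no move went near them.

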